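# Screw the lid on the big storage jar

### The job

Close the big storage jar that is clamped on the board with the lid that fits it, the larger of the two. Set the lid level on the neck with its grip bar in line with the two ears of the clamp, turn it back (anticlockwise from above) about a sixth of a turn until it drops into the thread, then tighten it clockwise until the bar is in line with the ears again, and let go. Leave the small lid alone.

Things in the scene. Friction and masses are not known exactly. Their poses are not given: they have to be found in the camera images.
- big_jar: big white open jar, 116 mm wide, 105 mm high to the rim of its 76 mm neck, fixed on a wooden board (top at z = 0.078) by a steel clamp ring with two bolted ears (156 mm tip to tip). Origin: underside centre, on the board; z up, x along the line of the ears. Clockwise stop for the lid: 3 to 8 degrees past that line. Lid origin is 83 mm above this origin when it has dropped in and sits on the rim
- jar_thread (a point): on the jar's axis, 95 mm above its origin, level with the top of the thread: two flat flanges round the neck, 100 mm across, with 56 degree gaps centred 60 and 240 degrees anticlockwise (from above) from the ears. The lid's lugs rest on them, fall 12 mm at the gaps, then run clockwise beneath. Play 6 mm. A 9 mm nib on each, 62 degrees clockwise of the ears, stops a resting lid turning clockwise
- big_lid: larger aluminium lid, 118 mm across, right way up on the board. Origin: centre of its underside; z up. On its top (26 mm up) a wooden grip bar, 76 mm long along x, 16 mm thick along y, from 26 to 56 mm above the origin. Two 26 mm wide lugs inside the skirt at its lower edge, under the ends of the bar. Same after a half turn. About 150 g, turns with little friction
- small_lid: a smaller lid of the same make, 83 mm across, grip bar 53 mm long along its x, too small for the big jar. Origin: centre of the underside. It may lie where the big lid would lie: they trade places. To be left alone. (Wall cupboard over the stove's left rear: x > 0.48, y > 0.24, z > 0.44)

How it is judged:
By the outcome, as a careful person would: the job done as asked, in the order asked, and still so for the second after the job is handed in, with the robot touching nothing.
It also fails if it takes over 48 s, if anything falls off the work surface, if the arm or the gripper's body presses on something with over 40 N, if the wrist force passes 120 N, or if a joint passes its speed limit or range.

### The arm

A 6-joint arm with a two-finger parallel gripper is mounted at the origin on a cart in front of the work surface, level with it; the furniture and walls round the work are solid. World frame = base frame: x ahead of the robot, y to its left, z up, the work surface at z = 0. Lengths are in m, angles in rad, forces in N, time in s.
With the tool pointing down it reaches from about 0.35 to 0.85 m from the base axis. Payload 8.1 kg.
Tool frame: the origin (TCP) lies at the centre of the arm's flange, where the gripper is bolted on; the fingertips stand 186 mm ahead of it and the grasp point (between the pads) lies 167 mm ahead of it; z points along the fingers, y is the line along which they close (so a half turn about z gives the same grasp; the last joint's range is limited). The gripper opens to 93 mm and grips with 3 to 60 N. Pads are 15 mm wide; open, the fingers measure 128 mm over their backs; the gripper's body (75 mm by 188 mm) begins 65 mm behind the grasp point.
Start: joints at [1.22, 0.13, 1.488, -0, 1.523, -0.085], TCP at [0.158, 0.579, 0.405] pointing down, gripper open.
Joint ranges: [-2.96, 2.96], [-0.89, 2.26], [0.02, 2.5], [-1.34, 4.48], [0, 2.73], [-2.66, 2.66]. Speed limits (rad/s): [2.39, 2.39, 2.79, 3.14, 3.14, 3.14].

### API

Orientations are given as a rotation vector (axis times angle).
In Python, from plant import read_state, read_camera, camera_params, robot gives the robot as it stands.
- The arm moves only by the tool carry_out, never from a script. Its argument "targets" is a list of rows, each an object of numbers: "hand": the opening in per cent of the stroke, from 0 (shut) to 100 (fully open); "x", "y", "z": the shift along the tool's x, y, z in m; "ax", "ay", "az": the turn, a rotation vector about the tool's x, y, z in rad. In form: [{"hand": .., "x": .., "y": .., "z": .., "ax": .., "ay": .., "az": ..}, ...]. A call has 1 to 8 rows; each row is the pose to reach, as a shift and turn from the pose commanded when the call began, along the tool's axes at that moment; what a row does not reach only later rows make up. A row lasts 1/8 s, in which the tool goes at most 62.5 mm and 10.7 degrees, less where a joint would pass 70% of its speed; a pose out of reach is approached as far as the arm can. A call with a gripper value outside its range is refused whole. The fingers move at their own pace and stop on an object; "newtons" is the grip in N (left out, the last holds). Time passes only in rows, so rows that repeat a pose let the fingers close. It gives the time, the measured TCP pose, the force, the opening and the grip force at its end, in the units of the state.
- read_state(): the state, without advancing time (a new reading comes with each control period).
- read_camera(name): name is "scene" or "top" or "wrist"; returns (picture, depth): 420x560x3 uint8, blue, green, red; 420x560 float32, m along the optical axis (not along the pixel's ray), 0 where there is no reading.
- camera_params(name): a dict with "fx", "fy", "cx", "cy" (pixels), "position" and "rotation" of the camera in the world. Camera axes: x right, y up, looking along -z (the intrinsics and any distortion apply to the point x, -y, -z); pixel columns grow to the right and rows downward; lengths in m; the calibration is good to about 2 mm. A picture is of the moment at which its call begins: read the wrist's pose just before it. camera_params takes no time and is no camera call; for the wrist camera it gives the pose at the moment of the call.
- robot.close_job(): hands the job in; it is judged then, once.
The state is a dict: "t": time; "q": joint angles; "dq": joint speeds; "joint_torque": joint torques, N m; "tool_pos": TCP position; "orientation": TCP orientation; "force": force on the tool from outside, world axes, zero at the start; "wrist_torque": the same for the moment, N m; "opening": finger opening in m; "gripper_force": force on a finger pad.
Only numpy, scipy, OpenCV 4.12 (cv2) and the standard library are available. Lean on these libraries where they do the work, as an engineer would, in place of code of your own. Each camera call takes 0.05 s, during which the arm holds its last target. There are 200 camera calls.

## Working session

There is one attempt and no reset: what is moved stays moved. The work goes in short steps, Python scripts to look and compute and a tool call to move; the robot and the scene stay as the last step left them, time stands still between calls to the robot, and variables do not carry over. Pictures are saved under pics/ and viewed, at most 10 in all, crops included, and the job is handed in when it is done.

Besides the shell and the picture viewer there is one more tool, called in YAML: its name, and indented under it one key for each argument. carry_out: Moves the arm, as the interface text tells. Its arguments: {"type":"object","properties":{"targets":{"type":"array","items":{"type":"object","properties":{"hand":{"type":"number"},"x":{"type":"number"},"y":{"type":"number"},"z":{"type":"number"},"ax":{"type":"number"},"ay":{"type":"number"},"az":{"type":"number"}}}},"newtons":{"type":"number"}},"required":["targets"]}

```bash
ls; mkdir -p pics; python3 - <<'E'
from plant import *
import cv2,numpy as np
s=read_state();print(s)
ims=[]
for n in("scene","top"):
    p=camera_params(n);print(n,p)
    im,d=read_camera(n);np.savez(f'{n}0.npz',im=im,d=d);cv2.imwrite(f'pics/{n}0.png',im)
E
```

```text
pics
{'t': 0.0, 'q': array([ 1.21957525e+00,  1.31170480e-01,  1.48926801e+00, -2.42244073e-05,
        1.52299628e+00, -8.54149226e-02]), 'dq': array([-0.00209412, -0.00186643, -0.00316994, -0.00139828, -0.00073541,
       -0.00113477]), 'joint_torque': array([ 3.19805906e-03, -5.59861171e+01, -4.91757166e+01,  7.68721453e-02,
        3.62019183e-02, -1.84240221e-04]), 'tool_pos': array([0.15752595, 0.57871824, 0.40368776]), 'orientation': array([-4.16247519e-01, -3.11351507e+00,  2.83279852e-03]), 'force': array([-0.00127222,  0.62875209, -0.06031692]), 'wrist_torque': array([ 0.06024464, -0.03073271, -0.01117473]), 'gripper_force': 0.0, 'opening': 0.09256939803277625}
scene {'fx': 503.2123281011786, 'fy': 503.2123281011786, 'cx': 277.54076535783275, 'cy': 209.593697352986, 'position': array([0.184491  , 0.49475159, 0.70003699]), 'rotation': array([ 0.33303375, -1.14553382, -2.37374551])}
top {'fx': 527.3235590316691, 'fy': 527.3235590316691, 'cx': 275.73367422745054, 'cy': 206.95748876712136, 'position': array([ 0.38627461, -0.07179065,  1.14255147]), 'rotation': array([ 0.10925314, -0.09823272, -1.55378556])}
```

View pics/scene0.png

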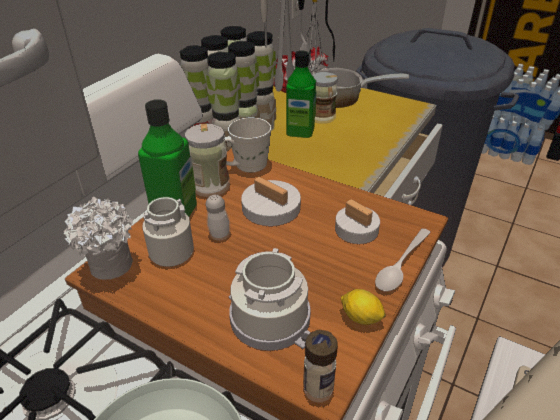

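View pics/top0.png

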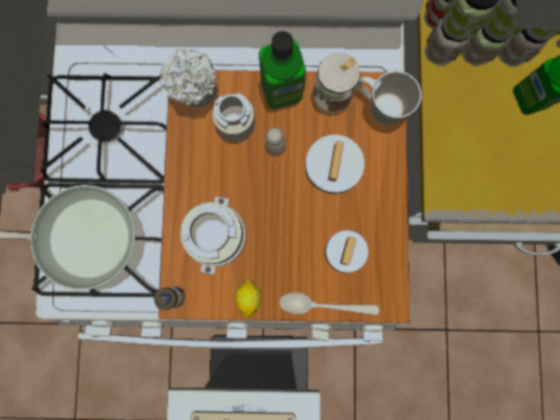

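The scene picture shows the jar at (270,300) and the big lid at (271,202). In the top picture the big lid is at (335,163), the small lid at (347,251), and the jar at (213,235) with its ears at about (221,201) and (208,268).

```bash
cat > h.py <<'E'
import numpy as np,cv2
from scipy.spatial.transform import Rotation as R
def ray(p,u,v):
    u=np.atleast_1d(u).astype(float);v=np.atleast_1d(v).astype(float)
    d=np.stack([(u-p['cx'])/p['fx'],-(v-p['cy'])/p['fy'],-np.ones_like(u)],-1)
    return d@R.from_rotvec(p['rotation']).as_matrix().T   # scaled: optical depth 1
def plane(p,u,v,z):
    d=ray(p,u,v);return p['position']+d*((z-p['position'][2])/d[:,2])[:,None]
def cloud(p,dep):
    v,u=np.mgrid[:dep.shape[0],:dep.shape[1]]
    return (p['position']+ray(p,u.ravel(),v.ravel())*dep.ravel()[:,None]).reshape(*dep.shape,3)
def bar(P,c,lo,hi,r):
    m=(P[...,2]>lo)&(P[...,2]<hi)&(np.hypot(P[...,0]-c[0],P[...,1]-c[1])<r)
    return m
def rect(p,m,z):
    v,u=np.nonzero(m);q=plane(p,u,v,z)[:,:2]
    (c,wh,a)=cv2.minAreaRect((q*1000).astype(np.float32))
    mu=q.mean(0);w,V=np.linalg.eigh(np.cov((q-mu).T));ax=V[:,1]
    return mu,np.array(c)/1000,wh,np.degrees(np.arctan2(ax[1],ax[0]))%180,len(u)
E
python3 - <<'E'
from h import *
from plant import camera_params
p=camera_params('top');f=np.load('top0.npz');im,d=f['im'],f['d']
P=cloud(p,d)
print('board z',[P[v,u].round(3) for u,v in((300,215),(380,290))])
for n,u,v in(('big',335,163),('small',347,251),):
    c=plane(p,u,v,.104)[0]
    print(n,c.round(3))
    hsv=cv2.cvtColor(im,cv2.COLOR_BGR2HSV)
    near=np.zeros(d.shape,np.uint8);cv2.circle(near,(u,v),24 if n=='big' else 16,255,-1)
    m=(hsv[...,1]>60)&(near>0)
    print(' colour bar',rect(p,m,.134))
    m2=(P[...,2]>.122)&(near>0);print(' depth bar',rect(p,m2,.134), P[m2][:,2].mean() if m2.any() else 0)
    Q=P[(P[...,2]>.095)&(P[...,2]<.112)&(np.hypot(P[...,0]-c[0],P[...,1]-c[1])<.075)]
    print(' rim ext',np.percentile(Q,[1,99],axis=0).round(4).tolist(),len(Q))
c=plane(p,213,235,.12)[0];rr=np.hypot(P[...,0]-c[0],P[...,1]-c[1])
for z in np.arange(.08,.2,.01):
    k=(P[...,2]>z)&(P[...,2]<=z+.01)&(rr<.1)
    if k.sum()>5:
        Q=P[k];print(round(z,2),k.sum(),Q.min(0)[:2].round(3),Q.max(0)[:2].round(3))
cv2.imwrite('pics/crop0.png',cv2.resize(im[120:300,160:400],None,fx=3.3,fy=3.3,interpolation=cv2.INTER_CUBIC))
E
```

```text
board z [array([ 0.512, -0.113,  0.078]), array([ 0.364, -0.273,  0.081])]
big [ 0.615 -0.181  0.104]
 colour bar (array([ 0.61356706, -0.17929913]), array([ 0.61370825, -0.17926649]), (15.662938117980957, 76.48502349853516), np.float64(169.9464866142134), 305)
 depth bar (array([ 0.61475684, -0.17944047]), array([ 0.6054519 , -0.18867424]), (59.446685791015625, 85.62416076660156), np.float64(170.011832652886), 331) 0.15241460952672142
 rim ext [[0.5602, -0.235, 0.1], [0.6714, -0.1248, 0.1093]] 2321
small [ 0.439 -0.205  0.104]
 colour bar (array([ 0.43919411, -0.2029212 ]), array([ 0.4390347, -0.2028382]), (16.174177169799805, 51.850868225097656), np.float64(163.49999460118707), 229)
 depth bar (array([ 0.44006607, -0.20295808]), array([ 0.43962494, -0.20274677]), (17.442272186279297, 54.16822052001953), np.float64(164.19493998198948), 246) 0.14202857954423836
 rim ext [[0.402, -0.2421, 0.0994], [0.4788, -0.1643, 0.1092]] 1128
0.08 2321 [ 0.367 -0.041] [0.565 0.157]
0.09 230 [ 0.396 -0.003] [0.543 0.102]
0.1 69 [ 0.408 -0.002] [0.529 0.106]
0.11 15 [0.414 0.002] [0.49  0.047]
0.12 27 [0.413 0.002] [0.493 0.049]
0.13 23 [0.413 0.002] [0.496 0.069]
0.14 488 [0.413 0.003] [0.527 0.117]
0.15 389 [0.415 0.004] [0.526 0.115]
0.16 67 [0.423 0.011] [0.504 0.109]
0.17 674 [0.421 0.01 ] [0.519 0.108]
0.18 321 [0.433 0.014] [0.507 0.104]
```

View pics/crop0.png

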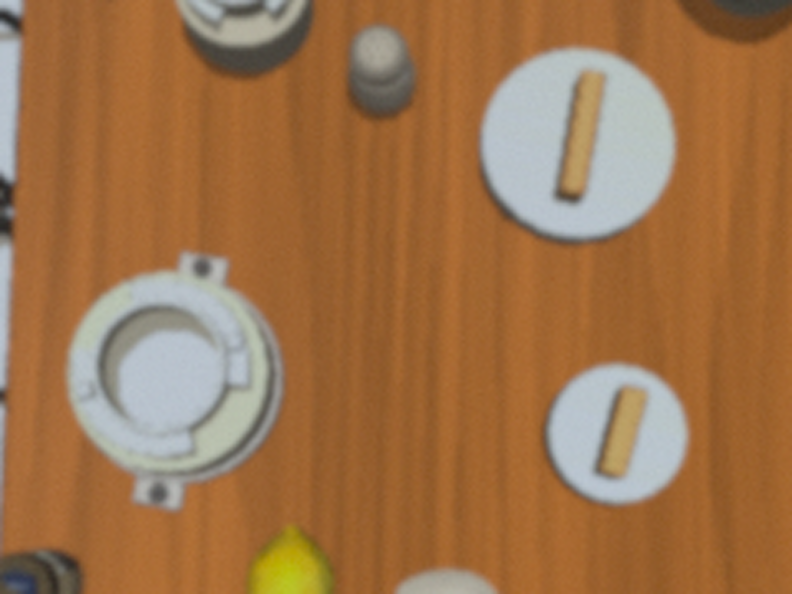

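The crop shows the big lid's bar at crop pixels (580,135), the small lid's bar at (622,432), and the ear bolts at (203,268) and (158,494). Next I work out the ear line and the shift to above the lid.

```bash
cat >> h.py <<'E'
def down(yaw):  # tool x at yaw (deg), z down
    c,s=np.cos(np.radians(yaw)),np.sin(np.radians(yaw))
    return np.array([[c,s,0],[s,-c,0],[0,0,-1.]])
def shift(s,pos,yaw):
    M=R.from_rotvec(s['orientation']).as_matrix()
    a=R.from_matrix(M.T@down(yaw)).as_rotvec()
    print('pos',s['tool_pos'].round(4),'yaw',np.degrees(np.arctan2(M[1,0],M[0,0])).round(2),'tilt',M[:2,2].round(4),'t',s['t'])
    print('shift',(M.T@(np.array(pos)-s['tool_pos'])).round(4),'turn',a.round(4))
E
python3 - <<'E'
from h import *
from plant import *
p=camera_params('top');f=np.load('top0.npz');im,d=f['im'],f['d'];P=cloud(p,d)
for u,v in((221,203),(208,268)): print(P[v-2:v+3,u-2:u+3,2].round(3).tolist())
for z in(.09,.1,.13):
    q=plane(p,[221.5,207.9],[201.2,269.7],z)[:,:2];dd=q[0]-q[1]
    print(z,q.round(4).tolist(),q.mean(0).round(4),np.linalg.norm(dd),np.degrees(np.arctan2(dd[1],dd[0])))
shift(read_state(),[.6135,-.179,.44],170)
E
```

```text
[[0.09, 0.089, 0.09, 0.091, 0.088], [0.087, 0.092, 0.09, 0.091, 0.085], [0.147, 0.095, 0.086, 0.084, 0.087], [0.147, 0.147, 0.148, 0.145, 0.103], [0.146, 0.147, 0.15, 0.15, 0.147]]
[[0.092, 0.088, 0.091, 0.083, 0.082], [0.088, 0.09, 0.092, 0.087, 0.085], [0.09, 0.089, 0.09, 0.091, 0.084], [0.093, 0.088, 0.087, 0.088, 0.092], [0.089, 0.09, 0.092, 0.09, 0.083]]
0.09 [[0.5365, 0.0463], [0.3989, 0.0694]] [0.4677 0.0578] 0.13955044147695345 -9.519557227707349
0.1 [[0.5351, 0.0452], [0.3988, 0.068]] [0.4669 0.0566] 0.1382246113830633 -9.519557227707343
0.13 [[0.5308, 0.0418], [0.3984, 0.064]] [0.4646 0.0529] 0.13424712110139303 -9.51955722770735
pos [0.1575 0.5787 0.4038] yaw 164.77 tilt [-0.0005 -0.0016] t 0.1
shift [-0.639  -0.6114 -0.0353] turn [-0.0016 -0.0002 -0.0913]
```

carry_out:
  targets:
    - {"hand": 100, "x": -0.03, "y": -0.03, "z": -0.035}
    - {"hand": 100, "x": -0.639, "y": -0.611, "z": -0.035, "az": -0.09}
    - {"hand": 100, "x": -0.639, "y": -0.611, "z": -0.035, "az": -0.09}
    - {"hand": 100, "x": -0.639, "y": -0.611, "z": -0.035, "az": -0.09}
    - {"hand": 100, "x": -0.639, "y": -0.611, "z": -0.035, "az": -0.09}
    - {"hand": 100, "x": -0.639, "y": -0.611, "z": -0.035, "az": -0.09}
    - {"hand": 100, "x": -0.639, "y": -0.611, "z": -0.035, "az": -0.09}
    - {"hand": 100, "x": -0.639, "y": -0.611, "z": -0.035, "az": -0.09}

```text
schema error: expected keys hand, x, y, z, ax, ay, az
```

carry_out:
  targets:
    - {"hand": 100, "x": -0.03, "y": -0.03, "z": -0.035, "ax": 0, "ay": 0, "az": 0}
    - {"hand": 100, "x": -0.639, "y": -0.611, "z": -0.035, "ax": 0, "ay": 0, "az": -0.09}
    - {"hand": 100, "x": -0.639, "y": -0.611, "z": -0.035, "ax": 0, "ay": 0, "az": -0.09}
    - {"hand": 100, "x": -0.639, "y": -0.611, "z": -0.035, "ax": 0, "ay": 0, "az": -0.09}
    - {"hand": 100, "x": -0.639, "y": -0.611, "z": -0.035, "ax": 0, "ay": 0, "az": -0.09}
    - {"hand": 100, "x": -0.639, "y": -0.611, "z": -0.035, "ax": 0, "ay": 0, "az": -0.09}
    - {"hand": 100, "x": -0.639, "y": -0.611, "z": -0.035, "ax": 0, "ay": 0, "az": -0.09}
    - {"hand": 100, "x": -0.639, "y": -0.611, "z": -0.035, "ax": 0, "ay": 0, "az": -0.09}

```text
t: 1.1
tool_pos: [0.4052, 0.1656, 0.4396]
orientation: [0.276, 3.129, 0.0]
force: [1.3, 0.5, -0.7]
opening: 0.0929
gripper_force: 0.0
```

```bash
python3 - <<'E'
from h import *
from plant import *
s=read_state();shift(s,[.6135,-.179,.44],170);print(s['q'])
p=camera_params('wrist');print(p['position'])
im,d=read_camera('wrist');np.savez('w0.npz',im=im,d=d,**p);cv2.imwrite('pics/w0.png',im)
E
```

```text
pos [0.4052 0.1656 0.4396] yaw 169.93 tilt [0.0002 0.0001] t 1.1
shift [-0.2653 -0.3029 -0.0004] turn [ 0.0002  0.0001 -0.0012]
[ 2.70786221e-01 -3.33825591e-01  1.85827241e+00  8.47846995e-05
  1.61695958e+00 -1.12431439e+00]
[0.32683303 0.18007193 0.4209117 ]
```

View pics/w0.png

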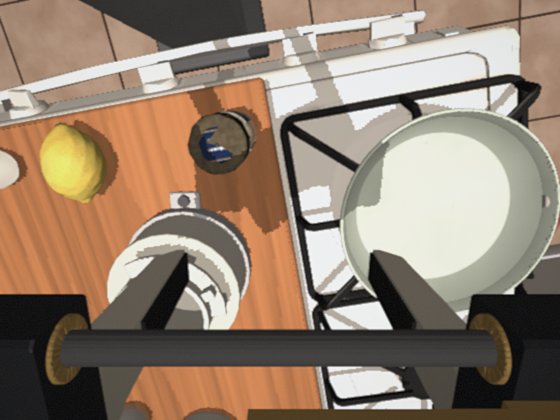

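The picture shows the near ear bolt at (184,201), with the fingers open over the clear route. I continue to above the lid.

carry_out:
  targets:
    - {"hand": 100, "x": -0.265, "y": -0.303, "z": 0, "ax": 0, "ay": 0, "az": 0}
    - {"hand": 100, "x": -0.265, "y": -0.303, "z": 0, "ax": 0, "ay": 0, "az": 0}
    - {"hand": 100, "x": -0.265, "y": -0.303, "z": 0, "ax": 0, "ay": 0, "az": 0}
    - {"hand": 100, "x": -0.265, "y": -0.303, "z": 0, "ax": 0, "ay": 0, "az": 0}
    - {"hand": 100, "x": -0.265, "y": -0.303, "z": 0, "ax": 0, "ay": 0, "az": 0}
    - {"hand": 100, "x": -0.265, "y": -0.303, "z": 0, "ax": 0, "ay": 0, "az": 0}
    - {"hand": 100, "x": -0.265, "y": -0.303, "z": 0, "ax": 0, "ay": 0, "az": 0}
    - {"hand": 100, "x": -0.265, "y": -0.303, "z": 0, "ax": 0, "ay": 0, "az": 0}

```text
t: 2.15
tool_pos: [0.613, -0.1787, 0.4382]
orientation: [-0.279, -3.127, -0.001]
force: [-0.1, 1.5, 0.2]
opening: 0.0929
gripper_force: 0.0
```

```bash
python3 - <<'E'
from h import *
from plant import *
f=np.load('w0.npz');pw={k:f[k] for k in('fx','fy','cx','cy','position','rotation')}
print('near bolt',plane(pw,184,201,.092))
s=read_state();shift(s,[.6135,-.179,.44],170);print(s['q'])
p=camera_params('wrist');im,d=read_camera('wrist');np.savez('w1.npz',im=im,d=d,**p);cv2.imwrite('pics/w1.png',im)
c=np.array([.6135,-.179]);hsv=cv2.cvtColor(im,cv2.COLOR_BGR2HSV);P=cloud(p,d)
m=(P[...,2]>.122)&(P[...,2]<.145)&(np.hypot(P[...,0]-c[0],P[...,1]-c[1])<.05)
print(rect(p,m,.134),P[m].mean(0) if m.any() else 0)
E
```

```text
near bolt [[0.39983247 0.0747531  0.092     ]]
pos [ 0.613  -0.1787  0.4382] yaw 169.79 tilt [-0.0021  0.0006] t 2.15
shift [-0.0005 -0.0002 -0.0018] turn [ 0.0002 -0.0022 -0.0037]
[-3.63829564e-01  2.24617744e-01  1.32230736e+00 -1.98206398e-04
  1.59683565e+00 -1.75637083e+00]
(array([ 0.61417419, -0.17773008]), array([ 0.61534583, -0.17811162]), (15.80101203918457, 77.09912109375), np.float64(170.1953022099556), 1683) [ 0.61391187 -0.17768411  0.1348557 ]
```

View pics/w1.png

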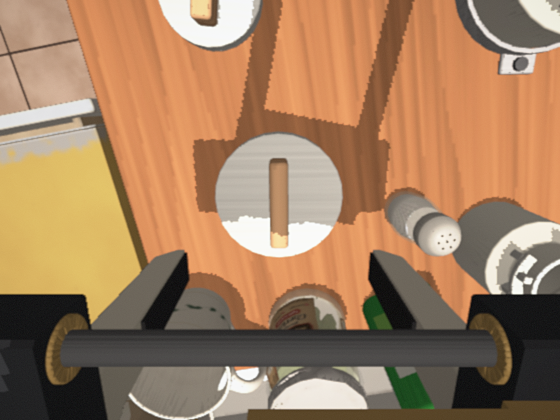

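The bar is centred between the fingers at (279,203), the big lid circle is clear, and the far ear bolt is at (521,64). I descend and grip.

carry_out:
  targets:
    - {"hand": 100, "x": -0.001, "y": 0, "z": 0.05, "ax": 0, "ay": -0.002, "az": -0.005}
    - {"hand": 100, "x": -0.001, "y": 0, "z": 0.1, "ax": 0, "ay": -0.002, "az": -0.005}
    - {"hand": 100, "x": -0.001, "y": 0, "z": 0.13, "ax": 0, "ay": -0.002, "az": -0.005}
    - {"hand": 100, "x": -0.001, "y": 0, "z": 0.143, "ax": 0, "ay": -0.002, "az": -0.005}
    - {"hand": 100, "x": -0.001, "y": 0, "z": 0.143, "ax": 0, "ay": -0.002, "az": -0.005}
    - {"hand": 100, "x": -0.001, "y": 0, "z": 0.143, "ax": 0, "ay": -0.002, "az": -0.005}

```text
t: 2.95
tool_pos: [0.6143, -0.1772, 0.299]
orientation: [0.267, 3.125, -0.002]
force: [-0.3, 0.0, 0.2]
opening: 0.0932
gripper_force: 0.0
```

```bash
python3 - <<'E'
from h import *
from plant import *
f=np.load('w1.npz');pw={k:f[k] for k in('fx','fy','cx','cy','position','rotation')}
print('far bolt w',plane(pw,521,64,.092))
s=read_state();shift(s,[.6138,-.1785,.295],170.1);print(s['force'])
p=camera_params('top');f=np.load('top0.npz');P=cloud(p,f['d'])
r=np.hypot(P[...,0]-.47,P[...,1]-.059)
# neck rim inner hole & flange: fit circles from top depth masks
for lo,hi,n in((.165,.2,'flange+neck'),(.135,.2,'shoulder')):
    m=((P[...,2]>lo)&(P[...,2]<hi)&(r<.09)).astype(np.uint8)
    c=max(cv2.findContours(m,cv2.RETR_EXTERNAL,cv2.CHAIN_APPROX_NONE)[0],key=cv2.contourArea)
    z=.173 if n[0]=='f' else .15
    q=plane(p,c[:,0,0],c[:,0,1],z)[:,:2];print(n,[np.round(v,4) for v in cv2.minEnclosingCircle((q*1000).astype(np.float32))],np.round(cv2.fitEllipse((q*1000).astype(np.float32))[0:2],1).tolist())
hsv=f['im']
E
```

```text
far bolt w [[0.53945316 0.04851746 0.092     ]]
pos [ 0.6143 -0.1772  0.299 ] yaw 170.24 tilt [ 0.0049 -0.0014] t 2.95
shift [ 0.0003 -0.0014  0.004 ] turn [-0.0005  0.0051  0.0024]
[-0.31168402  0.02100595  0.21955271]
flange+neck [array([469.8379,  59.756 ]), np.float64(49.8877)] [[470.0, 59.9], [86.3, 102.5]]
shoulder [array([469.3206,  58.9713]), np.float64(57.8217)] [[469.4, 59.1], [113.2, 114.3]]
```

carry_out:
  newtons: 30
  targets:
    - {"hand": 100, "x": 0, "y": -0.001, "z": 0.003, "ax": 0, "ay": 0.003, "az": 0}
    - {"hand": 0, "x": 0, "y": -0.001, "z": 0.003, "ax": 0, "ay": 0.003, "az": 0}
    - {"hand": 0, "x": 0, "y": -0.001, "z": 0.003, "ax": 0, "ay": 0.003, "az": 0}
    - {"hand": 0, "x": 0, "y": -0.001, "z": 0.003, "ax": 0, "ay": 0.003, "az": 0}
    - {"hand": 0, "x": 0, "y": -0.001, "z": 0.003, "ax": 0, "ay": 0.003, "az": 0}
    - {"hand": 0, "x": 0, "y": -0.001, "z": 0.003, "ax": 0, "ay": 0.003, "az": 0}
    - {"hand": 0, "x": 0, "y": -0.001, "z": 0.003, "ax": 0, "ay": 0.003, "az": 0}

```text
t: 3.82
tool_pos: [0.6135, -0.1783, 0.2937]
orientation: [-0.268, -3.129, -0.0]
force: [0.3, 0.0, -0.4]
opening: 0.0379
gripper_force: 0.0
```

```bash
python3 - <<'E'
from h import *
from plant import *
s=read_state();shift(s,[.6138,-.1785,.295],170.1);print(s['force'])
E
```

```text
pos [ 0.6135 -0.1783  0.2937] yaw 170.21 tilt [-0.001   0.0001] t 3.825
shift [-0.0003 -0.0002 -0.0013] turn [-0.    -0.001  0.002]
[ 0.34033943  0.03591183 -0.382527  ]
```

Still closing (38 mm); allow more time.

carry_out:
  newtons: 30
  targets:
    - {"hand": 0, "x": 0, "y": 0, "z": 0, "ax": 0, "ay": 0, "az": 0}
    - {"hand": 0, "x": 0, "y": 0, "z": 0, "ax": 0, "ay": 0, "az": 0}
    - {"hand": 0, "x": 0, "y": 0, "z": 0, "ax": 0, "ay": 0, "az": 0}
    - {"hand": 0, "x": 0, "y": 0, "z": 0, "ax": 0, "ay": 0, "az": 0}
    - {"hand": 0, "x": 0, "y": 0, "z": 0, "ax": 0, "ay": 0, "az": 0}

```text
t: 4.45
tool_pos: [0.6135, -0.1783, 0.2937]
orientation: [-0.268, -3.129, -0.0]
force: [-0.0, 0.5, 0.6]
opening: 0.0159
gripper_force: 30.0
```

carry_out:
  targets:
    - {"hand": 0, "x": 0, "y": 0, "z": -0.05, "ax": 0, "ay": 0, "az": 0}
    - {"hand": 0, "x": 0, "y": 0, "z": -0.1, "ax": 0, "ay": 0, "az": 0}
    - {"hand": 0, "x": 0.02, "y": 0.02, "z": -0.146, "ax": 0, "ay": 0, "az": 0}
    - {"hand": 0, "x": 0.06, "y": 0.07, "z": -0.146, "ax": 0, "ay": 0, "az": 0}
    - {"hand": 0, "x": 0.1, "y": 0.115, "z": -0.146, "ax": 0, "ay": 0, "az": 0}
    - {"hand": 0, "x": 0.14, "y": 0.16, "z": -0.146, "ax": 0, "ay": 0, "az": 0}
    - {"hand": 0, "x": 0.182, "y": 0.21, "z": -0.146, "ax": 0, "ay": 0, "az": 0}
    - {"hand": 0, "x": 0.182, "y": 0.21, "z": -0.146, "ax": 0, "ay": 0, "az": 0}

```text
t: 5.45
tool_pos: [0.4682, 0.0626, 0.44]
orientation: [-0.261, -3.13, -0.002]
force: [0.3, -1.0, -1.8]
opening: 0.0158
gripper_force: 30.0
```

```bash
python3 - <<'E'
from h import *
from plant import *
s=read_state();shift(s,[.4695,.0597,.44],170);print(s['force'],s['wrist_torque'],s['opening'],s['q'][5])
p=camera_params('wrist');im,d=read_camera('wrist');np.savez('w2.npz',im=im,d=d,**p);cv2.imwrite('pics/w2.png',im)
E
```

```text
pos [0.4682 0.0626 0.44  ] yaw 170.47 tilt [-0.0009  0.0012] t 5.45
shift [-0.0018 -0.0026  0.    ] turn [ 0.001  -0.0011  0.0082]
[ 0.30854501 -0.97274959 -1.80740879] [-0.00925088 -0.03500333  0.0147833 ] 0.015777365127233847 -1.38070424525028
```

View pics/w2.png

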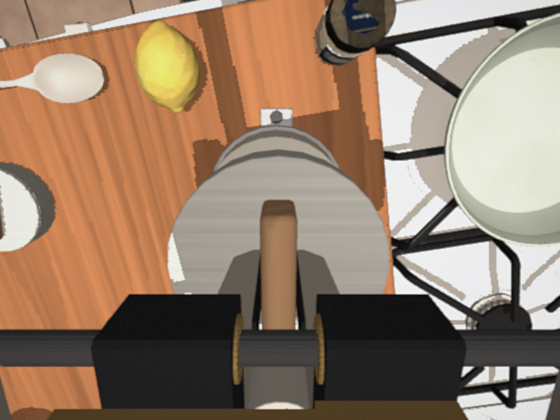

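The near bolt is at (276,118). The held lid is centred at column 279, with its bar pointing at the bolt. I check the numbers.

```bash
python3 - <<'E'
from h import *
from plant import *
f=np.load('w2.npz');p={k:f[k] for k in('fx','fy','cx','cy','position','rotation')};im=f['im'];P=cloud(p,f['d'])
g=im[105:130,262:295];m=cv2.cvtColor(g,cv2.COLOR_BGR2GRAY)<110
v,u=np.nonzero(m);print('bolt px',u.mean()+262,v.mean()+105,len(u))
b=plane(p,276.5,118,.092)[0];print('bolt',b)
m=((P[...,2]>.235)&(P[...,2]<.262)).astype(np.uint8);m[290:]=0
c=max(cv2.findContours(m,cv2.RETR_EXTERNAL,cv2.CHAIN_APPROX_NONE)[0],key=cv2.contourArea)[:,0]
c=c[(c[:,1]<280)];Z=np.median(P[m>0][:,2]);print('lid top z',Z)
q=plane(p,c[:,0],c[:,1],Z)[:,:2]
A=np.c_[2*q,np.ones(len(q))];x=np.linalg.lstsq(A,(q**2).sum(1),rcond=None)[0];print('lid centre',x[:2],'r',np.sqrt(x[2]+x[:2]@x[:2]))
hs=cv2.cvtColor(im,cv2.COLOR_BGR2HSV);mb=(P[...,2]>.27)&(P[...,2]<.31);mb[285:]=0;mb[:,:255]=0;mb[:,305:]=0
print('bar',rect(p,mb,Z+.03))
# body below lid: shoulder edge fit from depth
s=read_state();shift(s,[.4695,.0597,.44],170);print(p['position']-s['tool_pos'])
E
```

```text
bolt px 278.8169014084507 119.47183098591549 142
bolt [0.40156056 0.07318611 0.092     ]
lid top z 0.25169826263772266
lid centre [0.45241267 0.06604269] r 0.040605516171074295
bar (array([0.44862521, 0.06673476]), array([0.44763477, 0.06724724]), (21.62961196899414, 34.977848052978516), np.float64(171.8635211376654), 3053)
pos [0.469  0.0614 0.4401] yaw 170.41 tilt [-0.0005  0.0003] t 5.5
shift [-0.0008 -0.0015  0.0001] turn [ 0.0002 -0.0005  0.0071]
[-0.07934868  0.01490366 -0.01862803]
```

carry_out:
  targets:
    - {"hand": 0, "x": -0.001, "y": -0.001, "z": 0.02, "ax": 0, "ay": 0, "az": 0.006}
    - {"hand": 0, "x": -0.001, "y": -0.001, "z": 0.035, "ax": 0, "ay": 0, "az": 0.006}
    - {"hand": 0, "x": -0.001, "y": -0.001, "z": 0.044, "ax": 0, "ay": 0, "az": 0.006}
    - {"hand": 0, "x": -0.001, "y": -0.001, "z": 0.047, "ax": 0, "ay": 0, "az": 0.006}
    - {"hand": 0, "x": -0.001, "y": -0.001, "z": 0.047, "ax": 0, "ay": 0, "az": 0.006}

```text
t: 6.12
tool_pos: [0.4709, 0.0582, 0.3928]
orientation: [-0.278, -3.128, -0.0]
force: [-0.3, 0.2, -1.6]
opening: 0.0158
gripper_force: 30.0
```

```bash
python3 - <<'E'
from h import *
from plant import *
s=read_state();shift(s,[.4695,.0603,.389],170);print(s['force'],s['wrist_torque'])
E
```

```text
pos [0.4709 0.0582 0.3928] yaw 169.84 tilt [-0.0013  0.0002] t 6.125
shift [0.0017 0.0018 0.0038] turn [-0.0001 -0.0013 -0.0027]
[-0.3014761   0.19091076 -1.55593669] [0.03423511 0.01680292 0.069928  ]
```

carry_out:
  targets:
    - {"hand": 0, "x": 0.001, "y": 0.001, "z": 0.002, "ax": 0, "ay": 0, "az": 0}
    - {"hand": 0, "x": 0.001, "y": 0.001, "z": 0.004, "ax": 0, "ay": 0, "az": 0}
    - {"hand": 0, "x": 0.001, "y": 0.001, "z": 0.005, "ax": 0, "ay": 0, "az": 0}
    - {"hand": 0, "x": 0.001, "y": 0.001, "z": 0.005, "ax": 0, "ay": 0, "az": 0}

```text
t: 6.62
tool_pos: [0.47, 0.0597, 0.3887]
orientation: [-0.277, -3.129, -0.0]
force: [-2.5, -0.3, 3.5]
opening: 0.0161
gripper_force: 30.0
```

```bash
python3 - <<'E'
from h import *
from plant import *
s=read_state();shift(s,[.4695,.0603,.389],170);print(s['force'],s['wrist_torque'])
E
```

```text
pos [0.47   0.0597 0.3887] yaw 169.88 tilt [-0.0002  0.0002] t 6.625
shift [ 0.0006  0.0005 -0.0003] turn [ 0.0002 -0.0002 -0.0021]
[-2.51772199 -0.33547871  3.52920267] [0.05973914 0.4591001  0.01935077]
```

carry_out:
  targets:
    - {"hand": 0, "x": 0, "y": 0, "z": 0, "ax": 0, "ay": 0, "az": -0.13}
    - {"hand": 0, "x": 0, "y": 0, "z": 0, "ax": 0, "ay": 0, "az": -0.28}
    - {"hand": 0, "x": 0, "y": 0, "z": 0, "ax": 0, "ay": 0, "az": -0.43}
    - {"hand": 0, "x": 0, "y": 0, "z": 0, "ax": 0, "ay": 0, "az": -0.58}
    - {"hand": 0, "x": 0, "y": 0, "z": 0, "ax": 0, "ay": 0, "az": -0.73}
    - {"hand": 0, "x": 0, "y": 0, "z": 0, "ax": 0, "ay": 0, "az": -0.88}
    - {"hand": 0, "x": 0, "y": 0, "z": 0, "ax": 0, "ay": 0, "az": -1.0}
    - {"hand": 0, "x": 0, "y": 0, "z": 0, "ax": 0, "ay": 0, "az": -1.05}

```text
t: 7.62
tool_pos: [0.4699, 0.0596, 0.3877]
orientation: [1.332, -2.844, -0.001]
force: [0.6, -0.7, -1.7]
opening: 0.016
gripper_force: 30.0
```

```bash
python3 - <<'E'
from h import *
from plant import *
s=read_state();shift(s,[.4698,.06,.377],230);print(s['force'],s['wrist_torque'],s['q'][5],s['opening'])
E
```

```text
pos [0.4699 0.0596 0.3877] yaw -129.81 tilt [-0.0012  0.0001] t 7.625
shift [-0.0002  0.0003  0.0107] turn [ 0.001  -0.0007  0.0033]
[ 0.5575768  -0.66141519 -1.72867878] [0.02687721 0.06816925 0.00983688] -2.4289754312437486 0.015985951678568647
```

Contact is gone, so the lugs are over the gaps. I lower 11 mm and watch the force.

carry_out:
  targets:
    - {"hand": 0, "x": 0, "y": 0, "z": 0.003, "ax": 0, "ay": 0, "az": 0}
    - {"hand": 0, "x": 0, "y": 0, "z": 0.006, "ax": 0, "ay": 0, "az": 0}
    - {"hand": 0, "x": 0, "y": 0, "z": 0.009, "ax": 0, "ay": 0, "az": 0}
    - {"hand": 0, "x": 0, "y": 0, "z": 0.011, "ax": 0, "ay": 0, "az": 0}
    - {"hand": 0, "x": 0, "y": 0, "z": 0.011, "ax": 0, "ay": 0, "az": 0}
    - {"hand": 0, "x": 0, "y": 0, "z": 0.011, "ax": 0, "ay": 0, "az": 0}

```text
t: 8.38
tool_pos: [0.47, 0.0596, 0.3769]
orientation: [1.328, -2.846, -0.001]
force: [-0.8, -0.4, -1.4]
opening: 0.0156
gripper_force: 30.0
```

```bash
python3 - <<'E'
from h import *
from plant import *
s=read_state();shift(s,[.4698,.06,.377],230);print(s['force'],s['wrist_torque'],s['q'][5],s['opening'])
E
```

```text
pos [0.47   0.0596 0.3769] yaw -129.97 tilt [-0.0009  0.0002] t 8.375
shift [-0.0002  0.0004 -0.0001] turn [ 0.0008 -0.0004  0.0004]
[-0.77590242 -0.39508327 -1.3591511 ] [0.04923661 0.06397408 0.02967206] -2.4261220030292256 0.01564757652989071
```

carry_out:
  targets:
    - {"hand": 0, "x": 0, "y": 0, "z": 0.001, "ax": 0, "ay": 0, "az": 0}
    - {"hand": 0, "x": 0, "y": 0, "z": 0.0015, "ax": 0, "ay": 0, "az": 0}
    - {"hand": 0, "x": 0, "y": 0, "z": 0.0015, "ax": 0, "ay": 0, "az": 0}

```text
t: 8.75
tool_pos: [0.4699, 0.0596, 0.3766]
orientation: [1.328, -2.847, -0.0]
force: [-5.6, 0.4, 7.0]
opening: 0.0156
gripper_force: 30.0
```

carry_out:
  targets:
    - {"hand": 0, "x": 0, "y": 0, "z": -0.0008, "ax": 0, "ay": 0, "az": 0.1}
    - {"hand": 0, "x": 0, "y": 0, "z": -0.0008, "ax": 0, "ay": 0, "az": 0.25}
    - {"hand": 0, "x": 0, "y": 0, "z": -0.0008, "ax": 0, "ay": 0, "az": 0.4}
    - {"hand": 0, "x": 0, "y": 0, "z": -0.0008, "ax": 0, "ay": 0, "az": 0.55}
    - {"hand": 0, "x": 0, "y": 0, "z": -0.0008, "ax": 0, "ay": 0, "az": 0.7}
    - {"hand": 0, "x": 0, "y": 0, "z": -0.0008, "ax": 0, "ay": 0, "az": 0.83}
    - {"hand": 0, "x": 0, "y": 0, "z": -0.0008, "ax": 0, "ay": 0, "az": 0.92}
    - {"hand": 0, "x": 0, "y": 0, "z": -0.0008, "ax": 0, "ay": 0, "az": 0.92}

```text
t: 9.75
tool_pos: [0.4701, 0.0596, 0.3767]
orientation: [-0.073, -3.141, -0.0]
force: [0.2, -0.5, 2.3]
opening: 0.0156
gripper_force: 30.0
```

```bash
python3 - <<'E'
from h import *
from plant import *
s=read_state();shift(s,[.4698,.06,.377],170);print(s['force'],s['wrist_torque'],s['q'][5],s['opening'])
E
```

```text
pos [0.4701 0.0596 0.3767] yaw 177.35 tilt [-0.      0.0001] t 9.75
shift [ 0.0003  0.0004 -0.0003] turn [ 1.000e-04 -0.000e+00  1.282e-01]
[ 0.21504875 -0.47976709  2.25573463] [-0.04241405  0.07680773 -0.04257328] -1.5067229538031262 0.015626493483333493
```

carry_out:
  targets:
    - {"hand": 0, "x": 0, "y": 0, "z": 0, "ax": 0, "ay": 0, "az": 0.06}
    - {"hand": 0, "x": 0, "y": 0, "z": 0, "ax": 0, "ay": 0, "az": 0.11}
    - {"hand": 0, "x": 0, "y": 0, "z": 0, "ax": 0, "ay": 0, "az": 0.128}
    - {"hand": 0, "x": 0, "y": 0, "z": 0, "ax": 0, "ay": 0, "az": 0.128}
    - {"hand": 0, "x": 0, "y": 0, "z": 0, "ax": 0, "ay": 0, "az": 0.128}

```text
t: 10.38
tool_pos: [0.4701, 0.0596, 0.3767]
orientation: [-0.272, -3.13, -0.0]
force: [-0.6, -0.2, 3.8]
opening: 0.0155
gripper_force: 30.0
```

```bash
python3 - <<'E'
from h import *
from plant import *
s=read_state();shift(s,[.4698,.06,.377],170);print(s['force'],s['wrist_torque'])
p=camera_params('wrist');im,d=read_camera('wrist');np.savez('w3.npz',im=im,d=d,**p);cv2.imwrite('pics/w3.png',im)
E
```

```text
pos [0.4701 0.0596 0.3767] yaw 170.05 tilt [-0.      0.0002] t 10.375
shift [ 0.0004  0.0003 -0.0003] turn [ 0.0002 -0.      0.0009]
[-0.61573124 -0.18314353  3.78851934] [-0.01453953  0.05862433  0.03872362]
```

View pics/w3.png

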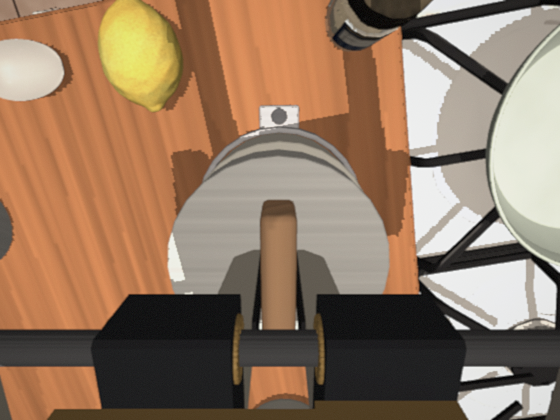

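The bolt at (279,116) is in line with the bar (column 279), and the lid is seated. I release and rise.

carry_out:
  targets:
    - {"hand": 50, "x": 0, "y": 0, "z": -0.0005, "ax": 0, "ay": 0, "az": 0}
    - {"hand": 50, "x": 0, "y": 0, "z": -0.0005, "ax": 0, "ay": 0, "az": 0}
    - {"hand": 50, "x": 0, "y": 0, "z": -0.0005, "ax": 0, "ay": 0, "az": 0}
    - {"hand": 50, "x": 0, "y": 0, "z": -0.0005, "ax": 0, "ay": 0, "az": 0}
    - {"hand": 50, "x": 0, "y": 0, "z": -0.0005, "ax": 0, "ay": 0, "az": 0}

```text
t: 11.05
tool_pos: [0.4699, 0.0596, 0.3766]
orientation: [-0.274, -3.128, -0.0]
force: [-0.4, -0.6, -1.2]
opening: 0.0464
gripper_force: 0.0
```

carry_out:
  targets:
    - {"hand": 50, "x": 0, "y": 0, "z": -0.02, "ax": 0, "ay": 0, "az": 0}
    - {"hand": 50, "x": 0, "y": 0, "z": -0.06, "ax": 0, "ay": 0, "az": 0}
    - {"hand": 50, "x": 0, "y": 0, "z": -0.1, "ax": 0, "ay": 0, "az": 0}
    - {"hand": 50, "x": 0.05, "y": 0, "z": -0.1, "ax": 0, "ay": 0, "az": 0}
    - {"hand": 50, "x": 0.05, "y": 0, "z": -0.1, "ax": 0, "ay": 0, "az": 0}
    - {"hand": 50, "x": 0.05, "y": 0, "z": -0.1, "ax": 0, "ay": 0, "az": 0}

```text
t: 11.8
tool_pos: [0.4209, 0.0683, 0.4769]
orientation: [-0.274, -3.13, -0.0]
force: [-0.4, -0.8, 0.5]
opening: 0.0465
gripper_force: 0.0
```

```bash
python3 - <<'E'
from h import *
from plant import *
s=read_state();print(s['tool_pos'],s['opening'],s['force'])
im,_=read_camera('scene');cv2.imwrite('pics/s1.png',im)
p=camera_params('top');it,d=read_camera('top');cv2.imwrite('pics/t1.png',it)
E
```

```text
[0.42085057 0.06830007 0.47690877] 0.0464612159216595 [-0.38984732 -0.81179744  0.45184802]
```

View pics/s1.png

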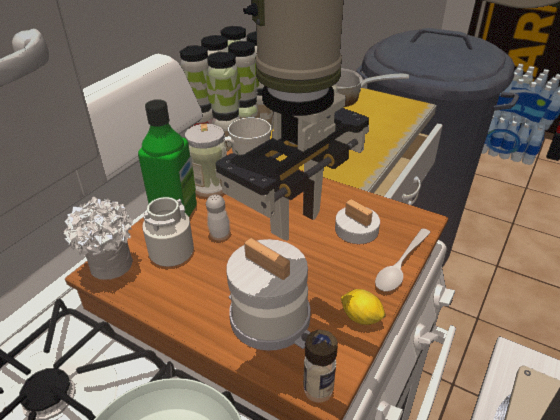

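The lid sits level on the jar with its bar at (267,257), and the gripper is clear. I do a quick height and angle check, then hand in.

```bash
python3 - <<'E'
from h import *
from plant import *
p=camera_params('scene');im,d=read_camera('scene');P=cloud(p,d)
r=np.hypot(P[...,0]-.47,P[...,1]-.06)
m=(P[...,2]>.209)&(P[...,2]<.225)&(r<.05);print('bar',rect(p,m,.217))
m=(P[...,2]>.18)&(P[...,2]<.195)&(r<.055);Q=P[m];print('lid top z (expect .187)',np.median(Q[:,2]))
print('plane tilt',np.linalg.lstsq(np.c_[Q[:,:2]-[.47,.06],np.ones(len(Q))],Q[:,2],rcond=None)[0])
E
```

```text
bar (array([0.4681316 , 0.06566131]), array([0.4689501 , 0.06579582]), (20.24748992919922, 79.04415130615234), np.float64(169.63108338394878), 525)
lid top z (expect .187) 0.18596129863002198
plane tilt [0.00195626 0.00063405 0.18621766]
```

```bash
python3 -c "
from plant import robot
print(robot.close_job())"
```

```text
the job is handed in; nothing more can be done
None
```

The big lid is on the jar, dropped into the thread and tightened until its bar was in line with the ears (to within about a degree by camera); it was let go with the gripper clear, the small lid untouched, and the job handed in at about 12 s.

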